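Coat-weight check of one copper butterfly

ROBOT

A 6-joint arm with a two-finger parallel gripper is mounted at the origin on the work surface. World frame = base frame: x ahead of the robot, y to its left, z up, the work surface at z = 0. Lengths are in mm, angles in rad, forces in N, time in s.
With the tool pointing down it reaches from about 350 to 775 mm from the base axis. Payload 7.3 kg.
Tool frame: the origin (TCP) lies midway between the tips of the shut fingers; the grasp point (between the pads) lies 19 mm behind it (bot.tcp_to_grasp is the distance from the TCP to the grasp point, in mm); z points along the fingers, y is the line along which they close (so a half turn about z gives the same grasp; the last joint's range is limited). The gripper opens to 92 mm and grips with 3 to 60 N. Pads are 19 mm wide; open, the fingers measure 130 mm over their backs; the gripper's body (75 mm by 190 mm) begins 47 mm behind the grasp point.
Start: joints at [-1.3, 0.342, 1.524, -0, 1.275, -0.146], TCP at [212.563, -480.064, 226.741] pointing down, gripper open.
Joint ranges: [-2.53, 2.53], [-0.77, 2.02], [0.04, 2.7], [-1, 4.14], [0.28, 2.66], [-3.11, 3.11]. Speed limits (rad/s): [2.57, 2.57, 3.14, 3.14, 3.14, 3.14].

INTERFACE

Orientations are given as [roll, pitch, yaw] about the fixed x, y, z axes, in that order (R = Rz(yaw) Ry(pitch) Rx(roll)).
In Python, from plant import bot, viewer gives the robot as it stands. The module is installed in compiled form; this text tells all that it offers.
- The arm moves only by the shell command python3 -m handwheel 'ROWS'. ROWS is text: rows parted by semicolons, each of 7 numbers parted by spaces: the shift along the tool's x, y, z scaled (see below), then the turn, a rotation vector about the tool's x, y, z scaled (see below), then the opening, from -1 (shut) to 1 (fully open), so that 0 is half open. In form: tx ty tz rx ry rz gripper; .... A call has 1 to 8 rows; each row is the pose to reach, as a shift and turn from the pose commanded when the call began, along the tool's axes at that moment, turning the shorter way round; what a row does not reach only later rows make up. The controller multiplies each number of a shift by 10 cm and each number of a turn by pi rad. A row lasts 1/12 s, in which the tool goes at most 41.7 mm and 7.16 degrees, less where a joint would pass 70% of its speed; a pose out of reach is approached as far as the arm can. A call with a number of a shift or a turn outside -1 to 1 is refused whole. A call with a gripper value outside its range is refused whole. The fingers move at their own pace and stop on an object; the grip force is fixed at half the most. Time passes only in rows, so rows that repeat a pose let the fingers close. It gives the time, the measured TCP pose, the force, the opening and the grip force at its end, in the units of the state.
- bot.get_obs(): the state, without advancing time (a new reading comes with each control period).
- viewer.capture(name): name is "scene" or "top" or "wrist"; returns a dict with "frame" (480x640x3 uint8, red, green, blue), "fov_y" (degrees; the focal length in pixels is half the picture's height over the tangent of half this angle, whatever the lens; pixels are square), "cx", "cy" (the principal point, pixels), "dist_coeffs" ([k1, k2, p1, p2, k3] as OpenCV has them; the pictures are not rectified), "T" (4x4, takes a point from camera to world coordinates). Camera axes: x right, y down, z forward; pixel columns grow to the right and rows downward; lengths in mm; the calibration is good to about 2 mm. A picture is of the moment at which its call begins. There is no depth.
- bot.close_job(): hands the job in; it is judged then, once.
Trained networks look in a picture, given as the dict that the camera call returned (one of the last four; its "shot" number tells which), for a name from the list of things; names that differ only in an ending like _2 or _b are one class to them, and where a whole thing is asked for, a point or a joint stands for the part that bears it (a point fixed in the world has none). Each returns a list of dicts, best first, with "score" (0 to 1); they miss things now and then, are a little off and sometimes report something else, mostly with a low value. They report only what shows in the picture. A call takes as long as a camera call. They do not tell look-alikes from the thing itself.
- viewer.recognise(target, picture): "centre" ([column, row] in pixels, amid what is visible of it).
- viewer.cut_out(target, picture): "pixels" (480x640 bool, what is visible of it) and "centre" ([column, row] in pixels, amid what is visible of it).
The state is a dict: "time": time; "joint_positions": joint angles; "dq": joint speeds; "tau": joint torques, N m; "tool_pos": TCP position; "tcp_rot": TCP orientation; "contact_force": force on the tool from outside, world axes, zero at the start; "moment": the same for the moment, N m; "grip_width": finger opening in mm; "finger_force": force on a finger pad.
Only numpy, scipy, OpenCV 4.12 (cv2) and the standard library are available. Lean on these libraries where they do the work, as an engineer would, in place of code of your own. Each camera call takes 0.05 s, during which the arm holds its last target. There are 200 camera calls.

TASK

Check the coat weight of the one bright copper butterfly: set the empty aluminium dish in the middle of the balance's pan and let go of it, push the orange tare button fully down and let it spring back, and only then pluck the copper butterfly out of the pocket tray and lay it flat, face up, in the middle of the dish. Set both down gently, neither dropped nor forced onto the pan, and do not press tare again once the butterfly is on it. Leave the brown butterflies in their pockets and the tin, tape, brush and brass weight where they stand.

Things in the scene. Friction and masses are not known exactly. Their poses are not given: they have to be found in the camera images.
- copper_butterfly: bright copper butterfly, rigid, 16 g, face up in a pocket at any yaw. 40 mm over the wings (its x), 31 mm long (its y), nothing beyond 23 mm from the origin; wings 11 mm thick. Its body is a straight flat-sided ridge along its y: 10 mm wide, 24 mm long plus a small head, top 20 mm above the underside (9 mm proud of the wings). Origin: centre of the underside, z up out of its face.
- tray: grey plastic pocket tray, fixed, 162 x 162 mm, 9 mm high, at any yaw: 3 x 3 square pockets 48 mm wide, 52 mm apart along its x and y, the middle one at its origin; pocket floors 3 mm, ribs and rim 9 mm above the bench. Eight pockets hold a butterfly each, one corner pocket is empty. Origin: centre of the underside.
- balance: white precision balance, fixed; housing 240 mm (its x) by 190 mm (its y), top 54 mm above the bench, with a round steel pan towards its far end and, along its near (-x) edge, a grey key panel with a display and one raised round orange button. Origin: centre of the underside on the bench.
- pan_top (a point): centre of the pan's upper face. The pan is a rigid flat steel disc 120 mm across and 4 mm thick, its upper face 72 mm above the bench.
- tare_top (a point): centre of the top of the orange tare button, a spring push button 24 mm across in a small black housing on the key panel, pressed straight down; 75 mm above the bench when up; this point moves with the button.
- tare (a joint): travel of the tare button in m: 0 up, 0.005 fully down, which takes about 4 N; it springs back up when let go.
- dish: round open weighing dish of bright aluminium, about 30 g, loose and empty on the bench between tray and balance: 64 mm outside diameter, 14 mm high, wall 2 mm, inner floor 2 mm above its underside. Origin: centre of the underside, z up.
- paint_tin: bystander: closed round paint tin with a blue band, loose, 74 mm across, 85 mm high, behind the gap between tray and balance; origin: centre of the underside.
- tape_roll: bystander: roll of tan masking tape lying flat, loose, 100 mm outside, 76 mm inside diameter, 25 mm high; origin: centre of the underside. Tin and roll stand side by side, either way round.
- check_weight: bystander: brass check weight, 200 g, loose, 30 mm across, 49 mm high with a small knob, standing between tray and balance; origin: centre of the underside.
- brush: bystander: paint brush lying on the bench on the outer left, loose, 180 mm long along its x; origin: under its middle.
- brown_1: dark brown butterfly 1 of 7, same shape, size and origin as the copper one, lying face up in its own pocket at any yaw; not to be taken.
- brown_2: dark brown butterfly 2 of 7, same shape, size and origin as the copper one, lying face up in its own pocket at any yaw; not to be taken.
- brown_3: dark brown butterfly 3 of 7, same shape, size and origin as the copper one, lying face up in its own pocket at any yaw; not to be taken.
- brown_4: dark brown butterfly 4 of 7, same shape, size and origin as the copper one, lying face up in its own pocket at any yaw; not to be taken.
- brown_5: dark brown butterfly 5 of 7, same shape, size and origin as the copper one, lying face up in its own pocket at any yaw; not to be taken.
- brown_6: dark brown butterfly 6 of 7, same shape, size and origin as the copper one, lying face up in its own pocket at any yaw; not to be taken.
- brown_7: dark brown butterfly 7 of 7, same shape, size and origin as the copper one, lying face up in its own pocket at any yaw; not to be taken.
- pan: the balance's steel pan as a part (fixed to the balance); origin 18 mm below the centre of its upper face. A light touch only: it must never bear more than 60 N.
There are look-alikes about, which are no part of the job. There is more than one size of the dish; the one meant has the size given above. There is more than one size of the copper_butterfly; the job needs the smallest.

How it is judged:
By the outcome, as a careful person would: the job done as asked, in the order asked, and still so for the second after the job is handed in, with the robot touching nothing.
It also fails if it takes over 61 s, if anything falls off the work surface, if the arm or the gripper's body presses on something with over 40 N, if the wrist force passes 120 N, or if a joint passes its speed limit or range.

## Working session

There is one attempt and no reset: what is moved stays moved. The work goes in short steps, Python scripts to look and compute and a shell command to move; the robot and the scene stay as the last step left them, time stands still between calls to the robot, and variables do not carry over. Pictures are saved under pics/ and viewed, at most 13 in all, crops included, and the job is handed in when it is done.

```bash
mkdir -p pics
cat > h.py <<'E'
import numpy as np, cv2
from plant import bot, viewer
def K(p):
    f=240/np.tan(np.radians(p["fov_y"])/2)
    return np.array([[f,0,p["cx"]],[0,f,p["cy"]],[0,0,1.]])
def w(p,uv,z):
    "pixels -> world at height z"
    uv=np.array(uv,float).reshape(-1,1,2)
    n=cv2.undistortPoints(uv,K(p),np.array(p["dist_coeffs"],float))[:,0]
    T=np.array(p["T"]); d=np.c_[n,np.ones(len(n))]@T[:3,:3].T; o=T[:3,3]
    return o+d*((z-o[2])/d[:,2])[:,None]
def px(p,X):
    T=np.linalg.inv(np.array(p["T"]))
    return cv2.projectPoints(np.array(X,float).reshape(-1,1,3),cv2.Rodrigues(T[:3,:3])[0],T[:3,3],K(p),np.array(p["dist_coeffs"],float))[0][:,0]
def save(p,n,crop=None,s=1):
    f=p["frame"]
    if crop: f=f[crop[1]:crop[3],crop[0]:crop[2]]
    f=cv2.resize(f,None,fx=s,fy=s,interpolation=cv2.INTER_CUBIC)
    cv2.imwrite("pics/"+n,f[:,:,::-1])
E
python3 - <<'E'
from h import *
p=viewer.capture("top"); save(p,"top1.png"); print(np.array(p["T"]).round(2).tolist(),p["fov_y"])
for n,z in [("copper_butterfly",15),("brown_1",15),("dish",10),("tray",9),("pan_top",72),("tare_top",75),("paint_tin",85),("tape_roll",25),("check_weight",49),("brush",8)]:
    for r in viewer.cut_out(n,p)[:10]:
        print(n,round(r["score"],2),np.round(r["centre"]),r["pixels"].sum(),w(p,r["centre"],z)[0].round(1))
o=bot.get_obs();print(o["tool_pos"],o["tcp_rot"],o["time"],o["grip_width"])
E
```

```text
[[0.01, -0.99, 0.13, 446.91], [-1.0, -0.0, 0.02, 39.81], [-0.02, -0.13, -0.99, 1000.97], [0.0, 0.0, 0.0, 1.0]] 57.49668177340891
copper_butterfly 0.92 [199. 324.] 397 [385.8 324.3  15. ]
copper_butterfly 0.61 [179. 249.] 401 [556.5 376.9  15. ]
copper_butterfly 0.48 [229. 263.] 189 [524.5 260.4  15. ]
copper_butterfly 0.17 [484. 321.] 91 [ 397.  -315.8   15. ]
brown_1 0.74 [229. 285.] 218 [475.1 258.3  15. ]
brown_1 0.71 [225. 242.] 185 [572.7 270.7  15. ]
brown_1 0.61 [253. 257.] 184 [537.8 206.   15. ]
brown_1 0.61 [245. 238.] 190 [582.5 224.1  15. ]
brown_1 0.61 [270. 232.] 184 [596.8 167.9  15. ]
brown_1 0.55 [270. 252.] 237 [549.2 166.7  15. ]
brown_1 0.51 [254. 277.] 215 [493.4 201.3  15. ]
dish 0.67 [339. 320.] 339 [398.6   8.9  10. ]
dish 0.65 [306. 331.] 291 [373.1  82.3  10. ]
tray 0.61 [257. 260.] 3642 [531.1 196.7   9. ]
pan_top 0.85 [464. 258.] 2383 [ 532.5 -255.6   72. ]
tare_top 0.3 [270. 232.] 204 [586.6 160.9  75. ]
paint_tin 0.93 [314. 177.] 1166 [705.3  66.   85. ]
paint_tin 0.45 [461. 271.] 9862 [ 503.7 -244.8   85. ]
tape_roll 0.93 [369. 172.] 836 [735.4 -58.9  25. ]
check_weight 0.61 [352. 221.] 145 [615.9 -17.8  49. ]
brush 0.79 [142. 247.] 1044 [561.5 468.9   8. ]
brush 0.37 [228. 243.] 190 [571.7 265.3   8. ]
[ 212.56973685 -480.05449443  226.73298621] [3.14151867e+00 2.82984240e-05 4.16853774e-01] 0.55 91.89288811257607
```

View pics/top1.png

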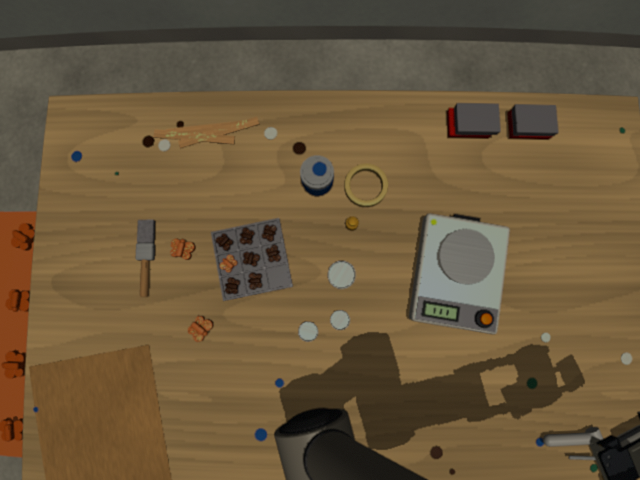

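The view shows the tray with the copper butterfly at (229,263). Larger copper look-alikes lie at (182,248) and (200,327), with more on the orange strip at left (x≈15). The discs that could be the dish are at (341,274), (340,320) and (307,331). The tare button is at (486,319), the pan at (466,256), the weight at (352,222), the tin at (317,175) and the tape at (366,186). I'm checking sizes in a close crop.

Run:
```python
from h import *
p=viewer.capture("top"); save(p,"crop1.png",(160,200,360,350),4)
hsv=cv2.cvtColor(p["frame"],cv2.COLOR_RGB2HSV)
def blob(m,c,z,n):
    k,l,s,ce=cv2.connectedComponentsWithStats(m.astype(np.uint8))
    i=l[c[1],c[0]]; cs=cv2.findContours((l==i).astype(np.uint8),0,1)[0][0]
    X=w(p,cs[:,0],z)[:,:2]; (a,b),r=cv2.minEnclosingCircle(X.astype(np.float32))
    print(n,i,s[i].tolist(),ce[i].round(1),w(p,ce[i],z)[0].round(1),"circ",round(a,1),round(b,1),"diam",round(2*r,1))
for c in [(341,274),(340,320),(307,331)]:
    blob((hsv[:,:,1]<60)&(hsv[:,:,2]>110),c,14,"dish")
blob((hsv[:,:,1]>150)&(hsv[:,:,0]<20),(486,319),75,"tare")
for c in [(229,263),(182,248),(200,327)]: print(hsv[c[1],c[0]]); blob((hsv[:,:,1]>120)&(hsv[:,:,0]<14)&(hsv[:,:,2]>120),c,15,"cop")
r=viewer.cut_out("pan_top",p)[0]; print(r["score"],r["centre"])
cs=max(cv2.findContours(r["pixels"].astype(np.uint8),0,1)[0],key=len)
X=w(p,cs[:,0],72)[:,:2];print(cv2.fitEllipse(X.astype(np.float32)))
```

```text
dish 23 [328, 261, 27, 27, 549] [340.8 274.4] [499.9   6.   14. ] circ 500.6 4.6 diam 62.9
dish 26 [330, 310, 20, 20, 279] [339.3 319.3] [399.9   9.3  14. ] circ 399.0 9.0 diam 43.6
dish 27 [298, 322, 20, 18, 284] [307.7 330.7] [374.2  79.4  14. ] circ 374.0 80.2 diam 44.0
tare 48 [480, 313, 13, 12, 124] [485.8 318.5] [ 404.7 -297.4   75. ] circ 404.4 -297.4 diam 26.9
[ 11 184 132]
cop 8 [221, 255, 11, 17, 74] [226.9 263.8] [522.4 264.7  15. ] circ 524.3 261.1 diam 38.0
[ 11 200  98]
cop 0 [0, 0, 640, 480, 301055] [325.5 237.9] [582.7  40.8  15. ] circ 255.0 763.8 diam 12.4
[ 11 189 105]
cop 0 [0, 0, 640, 480, 301055] [325.5 237.9] [582.7  40.8  15. ] circ 255.0 763.8 diam 12.4
0.57 [466.2, 258.2]
((537.0941162109375, -261.552490234375), (117.02062225341797, 118.67662048339844), 85.6600341796875)
```

View pics/crop1.png

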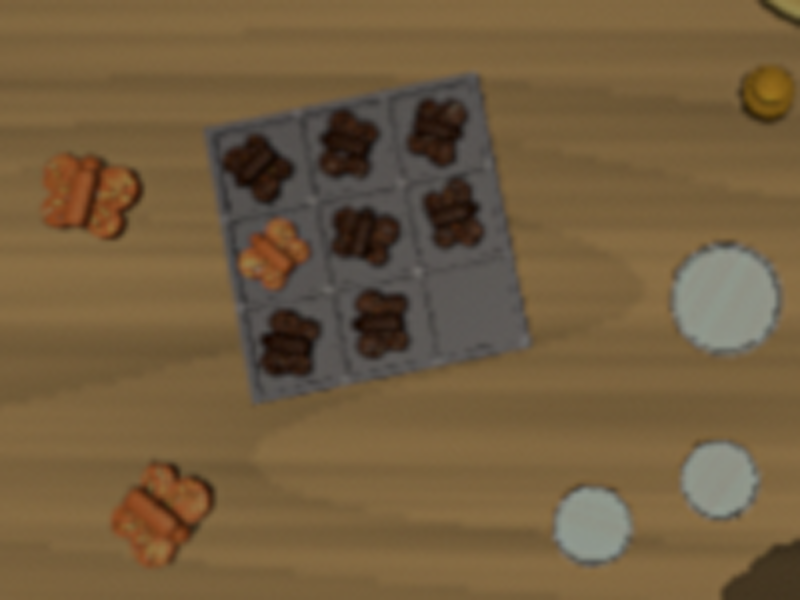

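The dish is the disc at (341,274): 63 mm measured, where the others come out at 44 mm. The copper butterfly is the one in the tray's left middle pocket, at (229,263). It is smaller than the two at (182,248) and (200,327). I'm moving over the dish for a closer look.

```bash
python3 -m handwheel '0.9 -0.64 0 0 0 0.1327 1;0.9 -0.64 0 0 0 0.1327 1;0.9 -0.64 0 0 0 0.1327 1;0.9 -0.64 0 0 0 0.1327 1;0.9 -0.64 0 0 0 0.1327 1'
python3 -m handwheel '0.58 -0.98 0 0 0 0 1;0.58 -0.98 0 0 0 0 1;0.58 -0.98 0 0 0 0 1;0.58 -0.98 0 0 0 0 1' >/dev/null
python3 -m handwheel '0.58 -0.98 0 0 0 0 1;0.58 -0.98 0 0 0 0 1;0.58 -0.98 0 0 0 0 1;0.58 -0.98 0 0 0 0 1' >/dev/null
python3 -m handwheel '0.58 -0.98 0 0 0 0 1;0.58 -0.98 0 0 0 0 1;0.58 -0.98 0 0 0 0 1;0.58 -0.98 0 0 0 0 1' >/dev/null
python3 -m handwheel '0.58 -0.98 0 0 0 0 1;0.58 -0.98 0 0 0 0 1;0.58 -0.98 0 0 0 0 1;0.58 -0.98 0 0 0 0 1;0.58 -0.98 0 0 0 0 1'
python3 - <<'E'
from h import *
p=viewer.capture("wrist"); save(p,"w1.png")
print(np.array(p["T"]).round(2).tolist(),p["fov_y"])
for r in viewer.cut_out("dish",p):
    c=max(cv2.findContours(r["pixels"].astype(np.uint8),0,1)[0],key=len)
    X=w(p,c[:,0],14)[:,:2]; print(round(r["score"],2),r["centre"],cv2.minEnclosingCircle(X.astype(np.float32)),cv2.fitEllipse(X.astype(np.float32)))
E
```

```text
time: 1.07
tool_pos: [269.7, -384.0, 227.1]
tcp_rot: [3.141, -0.0, 0.001]
contact_force: [0.7, 0.1, -0.2]
grip_width: 91.4
finger_force: 0.0
time: 2.48
tool_pos: [501.6, 6.5, 226.3]
tcp_rot: [3.141, 0.0, 0.003]
contact_force: [-1.1, -0.1, 0.2]
grip_width: 91.9
finger_force: 0.0
[[0.0, -0.96, -0.27, 572.48], [-1.0, -0.0, -0.0, 7.2], [0.0, 0.27, -0.96, 384.4], [0.0, 0.0, 0.0, 1.0]] 70.67462121026354
0.86 [320.9, 297.3] ((398.5198974609375, 6.966587066650391), 24.316068649291992) ((398.6591796875, 7.729221343994141), (43.03720474243164, 46.30337142944336), 102.18897247314453)
0.76 [324.4, 208.6] ((496.867919921875, 4.351591110229492), 32.6065559387207) ((496.8689270019531, 4.766907691955566), (62.03706359863281, 64.12178039550781), 89.12847137451172)
0.6 [265.0, 302.9] ((381.64764404296875, 77.28564453125), 20.63831329345703) ((385.5185546875, 76.7078857421875), (17.7985897064209, 44.50132751464844), 179.5057830810547)
```

View pics/w1.png

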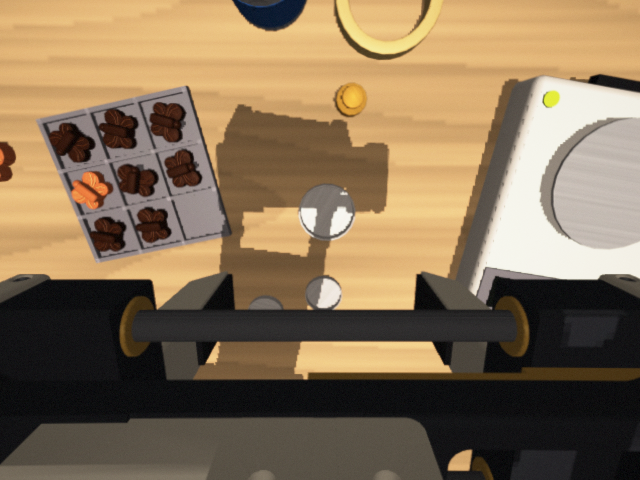

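The wrist view shows the 64 mm dish at (326,211), the small dishes at (323,294) and (265,303), and the tray at left with the copper butterfly at (90,190). I'm descending on the dish and gripping it.

```bash
python3 -m handwheel '-0.035 0.02 1 0 0 0 1;-0.035 0.02 1 0 0 0 1;-0.035 0.02 1 0 0 0 1;-0.035 0.02 1 0 0 0 1' >/dev/null
python3 -m handwheel '0 0 0.9 0 0 0 1;0 0 0.9 0 0 0 1;0 0 0.9 0 0 0 1;0 0 0.9 0 0 0 1;0 0 0.9 0 0 0 1'
python3 -m handwheel '0 0 0.2 0 0 0 1;0 0 0.31 0 0 0 1;0 0 0.31 0 0 0 1;0 0 0.31 0 0 0 -0.6;0 0 0.31 0 0 0 -0.6;0 0 0.31 0 0 0 -0.6;0 0 0.31 0 0 0 -0.6;0 0 0.31 0 0 0 -0.6'
python3 -m handwheel '0 0 0 0 0 0 -0.6;0 0 0 0 0 0 -0.6;0 0 0 0 0 0 -0.6;0 0 0 0 0 0 -0.6'
```

```text
time: 3.33
tool_pos: [498.8, 4.0, 38.6]
tcp_rot: [3.141, -0.002, -0.001]
contact_force: [0.6, 0.3, 1.0]
grip_width: 92.0
finger_force: 0.0
time: 4.0
tool_pos: [498.0, 4.8, 6.5]
tcp_rot: [3.141, -0.001, -0.0]
contact_force: [-0.0, -0.2, 4.6]
grip_width: 63.1
finger_force: 18.2
time: 4.33
tool_pos: [498.0, 4.8, 6.5]
tcp_rot: [3.141, -0.001, 0.0]
contact_force: [-0.8, 0.3, 6.4]
grip_width: 62.5
finger_force: 30.0
```

```bash
python3 -m handwheel '0 0 -0.2 0 0 0 -0.6;0 0 -0.6 0 0 0 -0.6;0 0 -1 0 0 0 -0.6;0 0 -1 0 0 0 -0.6'
python3 -m handwheel '0.1 0.8 -0.3 0 0 0 -0.6;0.1 0.8 -0.3 0 0 0 -0.6;0.1 0.8 -0.3 0 0 0 -0.6;0.1 0.8 -0.3 0 0 0 -0.6' >/dev/null
python3 -m handwheel '0.1 0.8 0 0 0 0 -0.6;0.1 0.8 0 0 0 0 -0.6;0.1 0.8 0 0 0 0 -0.6;0.1 0.8 0 0 0 0 -0.6'
python3 - <<'E'
from h import *
p=viewer.capture("wrist"); save(p,"w2.png"); t=bot.get_obs()["tool_pos"]
for r in viewer.cut_out("pan_top",p)[:2]:
    c=max(cv2.findContours(r["pixels"].astype(np.uint8),0,1)[0],key=len)
    X=w(p,c[:,0],72)[:,:2]; print("pan",round(r["score"],2),cv2.minEnclosingCircle(X.astype(np.float32)),X.min(0),X.max(0))
for r in viewer.cut_out("tare_top",p)[:2]:
    print("tare",round(r["score"],2),r["centre"],w(p,r["centre"],75))
for r in viewer.cut_out("dish",p)[:3]:
    c=max(cv2.findContours(r["pixels"].astype(np.uint8),0,1)[0],key=len)
    X=w(p,c[:,0],t[2]-6.5+14)[:,:2];print("dish",round(r["score"],2),cv2.minEnclosingCircle(X.astype(np.float32)),r["centre"])
E
```

```text
time: 4.67
tool_pos: [501.6, 4.4, 112.4]
tcp_rot: [3.14, -0.012, 0.0]
contact_force: [1.3, 0.1, 0.0]
grip_width: 62.6
finger_force: 30.0
time: 5.33
tool_pos: [517.0, -155.4, 134.6]
tcp_rot: [-3.141, 0.002, -0.002]
contact_force: [-0.1, 0.8, 0.1]
grip_width: 62.5
finger_force: 30.0
pan 0.82 ((533.8306884765625, -262.7146911621094), 60.14102554321289) [ 483.80262887 -322.04299888] [ 593.38917891 -202.65612746]
pan 0.6 ((608.943115234375, -44.19049835205078), 19.786745071411133) [596.26814998 -63.9471747 ] [621.21692584 -24.43381932]
dish 0.76 ((518.563720703125, -154.91615295410156), 32.07500457763672) [322.6, 275.4]
dish 0.37 ((639.9664306640625, -99.95726776123047), 26.747346878051758) [192.2, 26.1]
dish 0.2 ((550.9599609375, -228.52264404296875), 41.02858352661133) [486.6, 211.8]
```

View pics/w2.png

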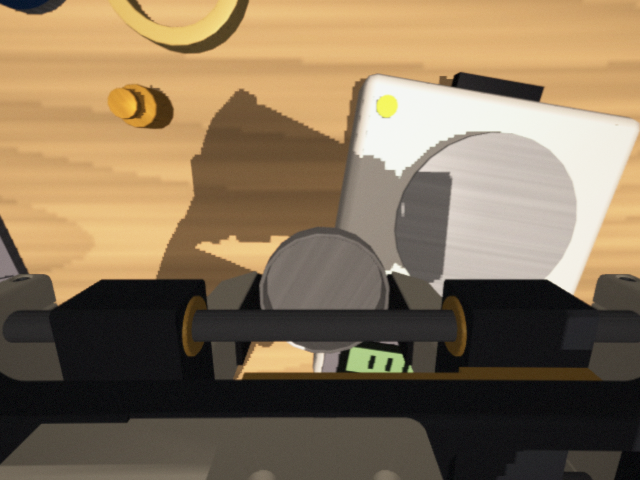

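The dish is held level at (325,290), and the pan is at (485,210). Next I move over the pan and lower gently.

```bash
python3 -m handwheel '0.08 0.55 0 0 0 0 -0.6;0.165 1 0 0 0 0 -0.6;0.165 1 0 0 0 0 -0.6;0.165 1 0 0 0 0 -0.6'
python3 -m handwheel '0 0.075 0.2 0 0 0 -0.6;0 0.075 0.4 0 0 0 -0.6;0 0.075 0.48 0 0 0 -0.6;0 0.075 0.51 0 0 0 -0.6;0 0.075 0.52 0 0 0 -0.6;0 0.075 0.52 0 0 0 -0.6;0 0.075 0.52 0 0 0 -0.6;0 0.075 0.52 0 0 0 -0.6'
```

```text
time: 5.87
tool_pos: [534.6, -257.7, 135.5]
tcp_rot: [3.14, -0.001, -0.002]
contact_force: [-0.0, -0.2, -0.6]
grip_width: 62.6
finger_force: 30.0
time: 6.53
tool_pos: [534.5, -262.7, 84.8]
tcp_rot: [3.141, -0.002, 0.0]
contact_force: [0.2, 0.1, 0.9]
grip_width: 62.3
finger_force: 30.0
```

```bash
python3 -m handwheel '0 0 0.01 0 0 0 -0.6;0 0 0.02 0 0 0 -0.6;0 0 0.03 0 0 0 -0.6;0 0 0.035 0 0 0 -0.6;0 0 0.04 0 0 0 -0.6;0 0 0.045 0 0 0 -0.6;0 0 0.045 0 0 0 -0.6;0 0 0.045 0 0 0 -0.6'
python3 -m handwheel '0 0 0.005 0 0 0 -0.6;0 0 0.01 0 0 0 -0.6;0 0 0.01 0 0 0 -0.6;0 0 0.01 0 0 0 -0.6'
```

```text
time: 7.2
tool_pos: [534.0, -262.6, 79.2]
tcp_rot: [3.142, 0.0, -0.0]
contact_force: [0.3, -0.9, 0.3]
grip_width: 62.4
finger_force: 30.0
time: 7.53
tool_pos: [534.0, -262.7, 78.5]
tcp_rot: [3.141, -0.0, -0.0]
contact_force: [-1.4, 1.4, 3.0]
grip_width: 62.8
finger_force: 30.0
```

```bash
python3 -m handwheel '0 0 0.003 0 0 0 -0.6;0 0 0.003 0 0 0 -0.6;0 0 0.003 0 0 0 0.5;0 0 0.003 0 0 0 0.8;0 0 0.003 0 0 0 0.8;0 0 0.003 0 0 0 0.8;0 0 0.003 0 0 0 0.8'
python3 -m handwheel '0 0 -0.2 0 0 0 0.8;0 0 -0.6 0 0 0 0.8;0 0 -0.6 0 0 0 0.8;0 0 -0.6 0 0 0 0.8'
python3 -m handwheel '-0.8 0 -0.4 0 0 0 -1;-0.8 0 -0.4 0 0 0 -1;-0.8 0 -0.4 0 0 0 -1;-0.8 0 -0.4 0 0 0 -1'
python3 - <<'E'
from h import *
p=viewer.capture("wrist"); save(p,"w3.png")
for n,z in [("pan_top",72),("dish",86)]:
  for r in viewer.cut_out(n,p)[:2]:
    c=max(cv2.findContours(r["pixels"].astype(np.uint8),0,1)[0],key=len)
    X=w(p,c[:,0],z)[:,:2]; print(n,round(r["score"],2),cv2.minEnclosingCircle(X.astype(np.float32)),X.min(0),X.max(0))
hsv=cv2.cvtColor(p["frame"],cv2.COLOR_RGB2HSV)
for r in viewer.recognise("tare_top",p)[:2]: print("tare",r["score"],r["centre"],w(p,r["centre"],75))
E
```

```text
time: 8.12
tool_pos: [533.9, -262.6, 77.7]
tcp_rot: [-3.142, 0.0, -0.0]
contact_force: [-0.5, 0.1, -0.6]
grip_width: 82.7
finger_force: 0.0
time: 8.45
tool_pos: [535.3, -263.5, 140.3]
tcp_rot: [3.139, -0.005, -0.0]
contact_force: [-0.8, -0.2, 0.0]
grip_width: 82.5
finger_force: 0.0
time: 8.78
tool_pos: [452.6, -262.8, 178.5]
tcp_rot: [3.141, -0.0, -0.002]
contact_force: [0.3, -0.6, 0.0]
grip_width: 60.4
finger_force: 0.0
pan_top 0.93 ((533.2151489257812, -262.9167785644531), 60.09580612182617) [ 474.16635747 -322.82011665] [ 593.00341596 -202.98622264]
pan_top 0.24 ((401.17242431640625, -298.6383972167969), 13.815654754638672) [ 387.79430508 -311.02463559] [ 414.57798074 -287.09669436]
dish 0.72 ((426.6961364746094, -58.21974563598633), 19.112422943115234) [408.23114232 -77.33099684] [443.4301098  -39.15249571]
dish 0.66 ((532.5275268554688, -261.820068359375), 32.397830963134766) [ 501.17765931 -293.6935548 ] [ 564.0840766  -230.15698877]
tare 0.76 [367.7, 292.6] [[ 401.72613576 -299.2824785    75.        ]]
```

View pics/w3.png

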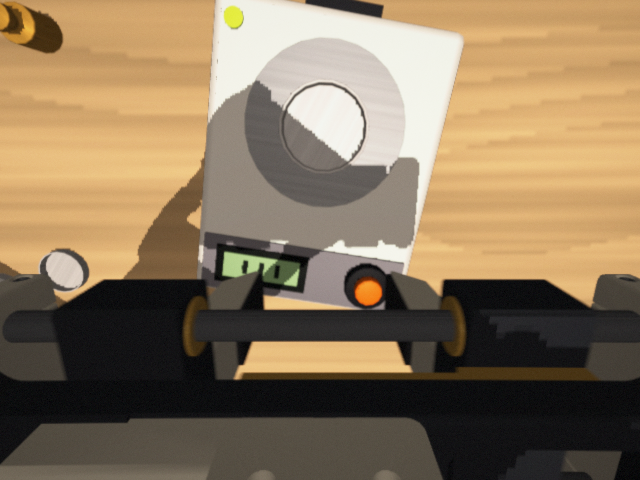

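The dish is centred on the pan, at (324,127). The tare button is at (368,292). I'm pressing it with shut fingers.

```bash
python3 -m handwheel '-0.5 0.36 0.4 0 0 0 -1;-0.5 0.36 0.8 0 0 0 -1;-0.5 0.36 0.94 0 0 0 -1;-0.5 0.36 0.94 0 0 0 -1;-0.5 0.36 0.94 0 0 0 -1;-0.5 0.36 0.94 0 0 0 -1;-0.5 0.36 0.94 0 0 0 -1'
python3 -m handwheel '0 0 0.05 0 0 0 -1;0 0 0.07 0 0 0 -1;0 0 0.09 0 0 0 -1;0 0 0.11 0 0 0 -1;0 0 0.12 0 0 0 -1;0 0 0.12 0 0 0 -1;0 0 0.12 0 0 0 -1'
```

```text
time: 9.57
tool_pos: [405.8, -299.2, 85.7]
tcp_rot: [3.139, -0.003, 0.001]
contact_force: [0.2, 0.3, 0.3]
grip_width: 1.1
finger_force: 0.0
time: 10.15
tool_pos: [404.3, -298.7, 72.2]
tcp_rot: [3.141, -0.001, -0.0]
contact_force: [2.4, 1.6, 2.0]
grip_width: 0.7
finger_force: 1.4
```

```bash
python3 -m handwheel '0 0 0.01 0 0 0 -1;0 0 0.02 0 0 0 -1;0 0 0.025 0 0 0 -1;0 0 0.025 0 0 0 -1;0 0 0.025 0 0 0 -1'
python3 -m handwheel '0 0 0.01 0 0 0 -1;0 0 0.01 0 0 0 -1;0 0 0.01 0 0 0 -1'
```

```text
time: 10.57
tool_pos: [404.3, -298.7, 70.2]
tcp_rot: [3.141, -0.001, -0.0]
contact_force: [0.5, 2.8, 10.1]
grip_width: 0.3
finger_force: 4.6
time: 10.82
tool_pos: [404.3, -298.8, 70.0]
tcp_rot: [3.141, -0.001, -0.0]
contact_force: [-0.5, 4.7, 17.0]
grip_width: 0.6
finger_force: 8.6
```

Button hit its stop (70.0 mm, 17 N). I'm releasing it and travelling to the tray.

```bash
python3 -m handwheel '0 0 -0.3 0 0 0 -1;0 0 -0.7 0 0 0 -1;0 0 -1 0 0 0 -1;0 0 -1 0 0 0 -1'
python3 - <<'E'
from h import *
p=viewer.capture("top"); save(p,"top2.png",(400,200,520,340),4)
E
python3 -m handwheel '0.2 -0.93 -0.3 0 0 0 -0.5;0.2 -0.93 -0.3 0 0 0 -0.5;0.2 -0.93 -0.3 0 0 0 -0.5;0.2 -0.93 -0.3 0 0 0 -0.5' >/dev/null
python3 -m handwheel '0.2 -0.93 0 0 0 0 -0.5;0.2 -0.93 0 0 0 0 -0.5;0.2 -0.93 0 0 0 0 -0.5;0.2 -0.93 0 0 0 0 -0.5' >/dev/null
python3 -m handwheel '0.2 -0.93 0 0 0 0 -0.5;0.2 -0.93 0 0 0 0 -0.5;0.2 -0.93 0 0 0 0 -0.5;0.2 -0.93 0 0 0 0 -0.5' >/dev/null
python3 -m handwheel '0.2 -0.93 0 0 0 0 -0.5;0.2 -0.93 0 0 0 0 -0.5;0.2 -0.93 0 0 0 0 -0.5;0.2 -0.93 0 0 0 0 -0.5' >/dev/null
python3 -m handwheel '0.2 -0.93 0 0 0 0 -0.5;0.2 -0.93 0 0 0 0 -0.5;0.2 -0.93 0 0 0 0 -0.5;0.2 -0.93 0 0 0 0 -0.5'
python3 -m handwheel '0.2 -0.93 0 0 0 0 -0.5;0.2 -0.93 0 0 0 0 -0.5;0.2 -0.93 0 0 0 0 -0.5;0.2 -0.93 0 0 0 0 -0.5;0.2 -0.93 0 0 0 0 -0.5'
python3 - <<'E'
from h import *
p=viewer.capture("wrist"); save(p,"w4.png")
for r in viewer.cut_out("copper_butterfly",p)[:5]:
    c=max(cv2.findContours(r["pixels"].astype(np.uint8),0,1)[0],key=len)
    X=w(p,c[:,0],14)[:,:2]; print(round(r["score"],2),r["centre"],w(p,r["centre"],14).round(1),cv2.minEnclosingCircle(X.astype(np.float32)))
E
```

```text
time: 11.15
tool_pos: [405.9, -301.0, 174.0]
tcp_rot: [3.134, -0.007, -0.0]
contact_force: [0.7, -0.9, -1.1]
grip_width: 0.4
finger_force: 0.0
time: 12.87
tool_pos: [504.6, 166.5, 197.5]
tcp_rot: [3.141, 0.001, 0.002]
contact_force: [-0.5, -0.4, -0.5]
grip_width: 22.9
finger_force: 0.0
time: 13.28
tool_pos: [524.1, 257.2, 197.6]
tcp_rot: [3.14, 0.001, -0.0]
contact_force: [1.1, -0.4, -0.2]
grip_width: 22.9
finger_force: 0.0
0.81 [207.5, 184.7] [[553.7 373.8  14. ]] ((554.4141845703125, 371.26483154296875), 31.287939071655273)
0.77 [318.4, 218.6] [[518.9 262.8  14. ]] ((522.1421508789062, 263.8657531738281), 20.990764617919922)
```

View pics/w4.png

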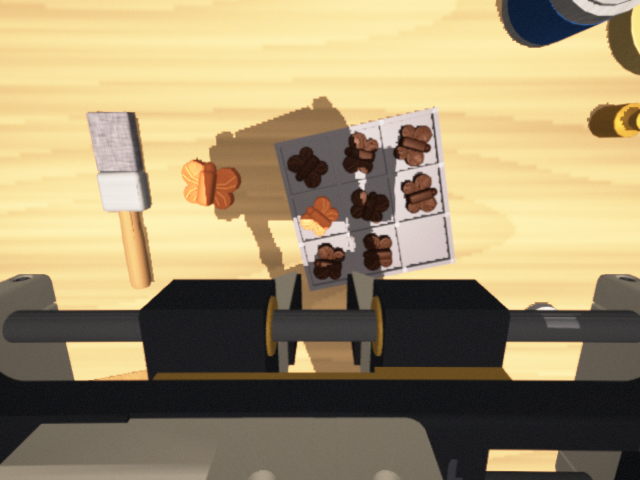

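The tray is at (365,200) and the copper butterfly at (319,215), partly in shadow. A world-aligned rectified crop will give its yaw.

```bash
cat >> h.py <<'E'
def bird(p,cx,cy,z,half=32,n=576):
    "world-aligned view: right=-y, up=+x"
    a=np.linspace(-half,half,n); Y,X=np.meshgrid(cy-a,cx-a)
    m=px(p,np.c_[X.ravel(),Y.ravel(),np.full(X.size,z)]).reshape(n,n,2).astype(np.float32)
    return cv2.remap(p["frame"],m[:,:,0],m[:,:,1],cv2.INTER_CUBIC)
E
python3 - <<'E'
from h import *
p=viewer.capture("wrist"); b=bird(p,521,263,20)
b=b.copy()
for k in range(0,576,90): cv2.line(b,(k,0),(k,575),(0,255,255),1); cv2.line(b,(0,k),(575,k),(0,255,255),1)
cv2.imwrite("pics/b1.png",b[:,:,::-1])
E
```

```text
(no output)
```

View pics/b1.png

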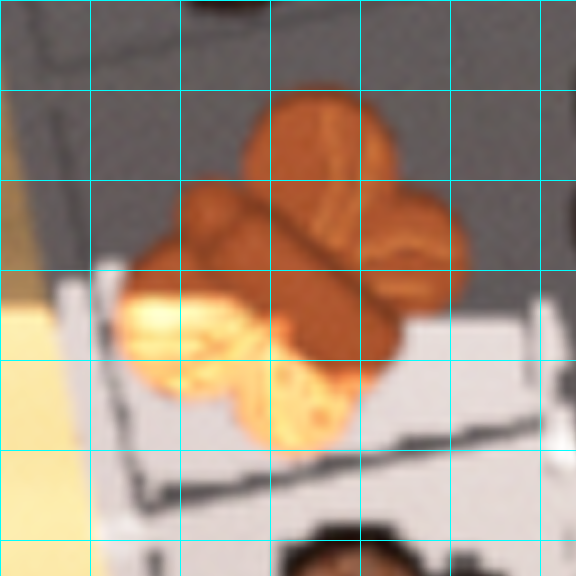

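The body ridge runs at about 40° down to the right, centred near (298,288) in the crop. That puts it at world (521.7, 261.9), needing tool yaw 50°. I'm turning and descending.

```bash
python3 -m handwheel '-0.024 -0.047 0.2 0 0 -0.278 -0.5;-0.024 -0.047 0.4 0 0 -0.278 -0.5;-0.024 -0.047 0.6 0 0 -0.278 -0.5;-0.024 -0.047 0.8 0 0 -0.278 -0.5;-0.024 -0.047 0.9 0 0 -0.278 -0.5;-0.024 -0.047 0.9 0 0 -0.278 -0.5;-0.024 -0.047 0.9 0 0 -0.278 -0.5;-0.024 -0.047 0.9 0 0 -0.278 -0.5'
python3 -m handwheel '0 0 0.3 0 0 0 -0.5;0 0 0.6 0 0 0 -0.5;0 0 0.6 0 0 0 -0.5;0 0 0.6 0 0 0 -0.5;0 0 0.6 0 0 0 -0.5'
python3 - <<'E'
from h import *
p=viewer.capture("wrist"); save(p,"w5.png",(200,100,440,300),3)
print(px(p,bot.get_obs()["tool_pos"])-[200,100])
E
```

```text
time: 14.1
tool_pos: [521.7, 262.5, 108.4]
tcp_rot: [3.141, 0.001, 0.876]
contact_force: [1.3, -0.5, -0.3]
grip_width: 22.8
finger_force: 0.0
time: 14.52
tool_pos: [522.6, 263.8, 49.9]
tcp_rot: [3.141, -0.001, 0.871]
contact_force: [0.7, -0.3, 0.6]
grip_width: 22.8
finger_force: 0.0
[[127.19543215 188.79310344]]
```

View pics/w5.png

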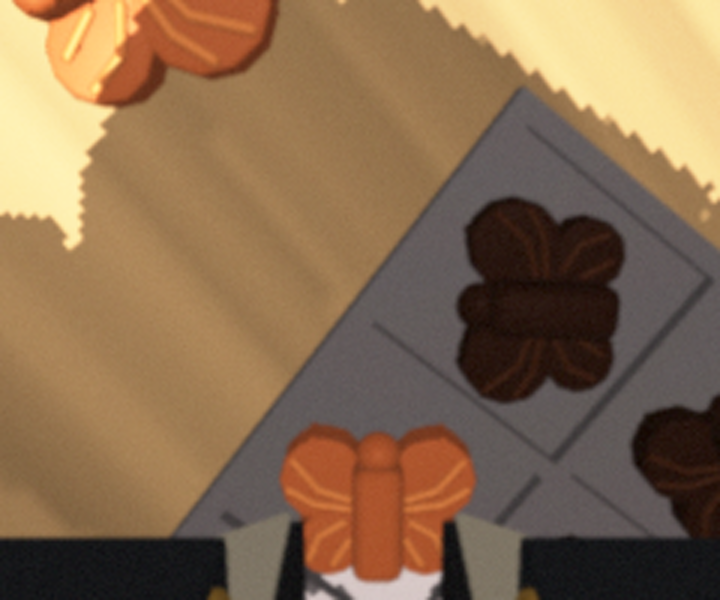

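The ridge is vertical at column 378, centred between the fingertips (304 and 443). I'm lowering and gripping.

```bash
python3 -m handwheel '0 0 0.15 0 0 0 -0.5;0 0 0.25 0 0 0 -0.5;0 0 0.29 0 0 0 -0.5;0 0 0.305 0 0 0 -0.5;0 0 0.305 0 0 0 -0.5;0 0 0.305 0 0 0 -0.5'
python3 -m handwheel '0 0 0 0 0 0 -1;0 0 0 0 0 0 -1;0 0 0 0 0 0 -1;0 0 0 0 0 0 -1;0 0 0 0 0 0 -1;0 0 0 0 0 0 -1'
```

```text
time: 15.07
tool_pos: [521.9, 264.2, 18.4]
tcp_rot: [3.141, -0.001, 0.873]
contact_force: [0.3, 0.5, -0.3]
grip_width: 23.2
finger_force: 0.0
time: 15.57
tool_pos: [521.9, 264.1, 18.3]
tcp_rot: [3.141, -0.001, 0.873]
contact_force: [-0.3, -0.5, 3.6]
grip_width: 9.1
finger_force: 30.0
```

```bash
python3 -m handwheel '0 0 -0.1 0 0 0 -1;0 0 -0.35 0 0 0 -1;0 0 -0.7 0 0 0 -1;0 0 -1 0 0 0 -1;0 0 -1 0 0 0 -1'
python3 -m handwheel '0 0 -0.5 0 0 0.278 -1;0 0 -0.5 0 0 0.278 -1;0 0 -0.5 0 0 0.278 -1;0 0 -0.5 0 0 0.278 -1;0 0 -0.5 0 0 0.278 -1;0 0 -0.5 0 0 0.278 -1;0 0 -0.5 0 0 0.278 -1;0 0 -0.5 0 0 0.278 -1'
python3 - <<'E'
from h import *
p=viewer.capture("wrist"); t=bot.get_obs()["tool_pos"]
f=np.vstack([cv2.resize(p["frame"][80:300,200:440],(720,580)) ]); cv2.imwrite("pics/w6.png",f[:,:,::-1])
for r in viewer.cut_out("copper_butterfly",p)[:3]:
    c=max(cv2.findContours(r["pixels"].astype(np.uint8),0,1)[0],key=len)
    X=w(p,c[:,0],t[2]-4)[:,:2]; print(round(r["score"],2),r["centre"],cv2.minEnclosingCircle(X.astype(np.float32)),t,X.min(0),X.max(0))
E
```

```text
time: 15.98
tool_pos: [524.8, 265.3, 124.8]
tcp_rot: [3.136, -0.01, 0.873]
contact_force: [0.8, 0.1, 0.8]
grip_width: 9.1
finger_force: 30.0
time: 16.65
tool_pos: [521.3, 264.0, 167.9]
tcp_rot: [3.141, 0.0, -0.005]
contact_force: [0.2, 0.7, -0.2]
grip_width: 9.4
finger_force: 30.0
0.82 [205.1, 184.4] ((573.0562133789062, 319.7816162109375), 15.638279914855957) [521.3837073  263.99097589 167.89521468] [559.69371174 304.30653582] [584.40950521 334.085831  ]
0.57 [322.6, 274.8] ((525.8829956054688, 264.23944091796875), 19.05665397644043) [521.3837073  263.99097589 167.89521468] [507.2771587  245.20312194] [536.38119236 283.21682958]
0.3 [117.8, 179.9] ((560.9996337890625, 365.1503601074219), 47.3598518371582) [521.3837073  263.99097589 167.89521468] [513.69408818 351.520141  ] [607.50913683 377.77992974]
```

View pics/w6.png

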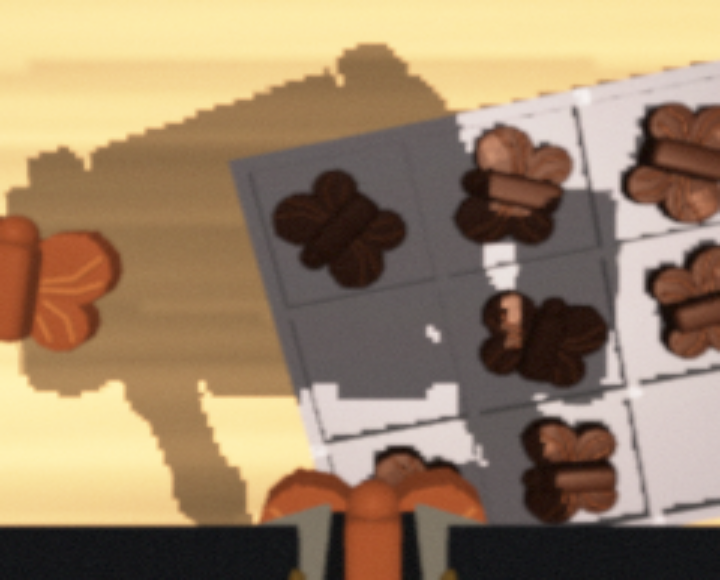

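It is held level and centred on the tool, and its pocket is empty. I'm travelling to the dish.

```bash
python3 -m handwheel '0.02 0.5 0 0 0 0 -1;0.02 0.877 0 0 0 0 -1;0.02 0.877 0 0 0 0 -1;0.02 0.877 0 0 0 0 -1' >/dev/null
python3 -m handwheel '0.02 0.5 0 0 0 0 -1;0.02 0.877 0 0 0 0 -1;0.02 0.877 0 0 0 0 -1;0.02 0.877 0 0 0 0 -1' >/dev/null
python3 -m handwheel '0.02 0.5 0 0 0 0 -1;0.02 0.877 0 0 0 0 -1;0.02 0.877 0 0 0 0 -1;0.02 0.877 0 0 0 0 -1' >/dev/null
python3 -m handwheel '0.02 0.5 0 0 0 0 -1;0.02 0.877 0 0 0 0 -1;0.02 0.877 0 0 0 0 -1;0.02 0.877 0 0 0 0 -1' >/dev/null
python3 -m handwheel '0.02 0.5 0 0 0 0 -1;0.02 0.877 0 0 0 0 -1;0.02 0.877 0 0 0 0 -1;0.02 0.877 0 0 0 0 -1' >/dev/null
python3 -m handwheel '0.02 0.5 0 0 0 0 -1;0.02 0.877 0 0 0 0 -1;0.02 0.877 0 0 0 0 -1;0.02 0.877 0 0 0 0 -1;0.02 0.877 0 0 0 0 -1;0.02 0.877 0 0 0 0 -1'
python3 -m handwheel '0 0 0.2 0 0 0 -1;0 0 0.4 0 0 0 -1;0 0 0.5 0 0 0 -1;0 0 0.55 0 0 0 -1;0 0 0.55 0 0 0 -1;0 0 0.55 0 0 0 -1'
python3 - <<'E'
from h import *
p=viewer.capture("wrist"); save(p,"w7.png",(200,100,440,300),3)
for r in viewer.cut_out("dish",p)[:3]:
    c=max(cv2.findContours(r["pixels"].astype(np.uint8),0,1)[0],key=len)
    X=w(p,c[:,0],86)[:,:2];print("dish",round(r["score"],2),cv2.minEnclosingCircle(X.astype(np.float32)),X.min(0),X.max(0))
E
```

```text
time: 18.92
tool_pos: [534.0, -259.2, 167.9]
tcp_rot: [-3.14, 0.0, 0.002]
contact_force: [0.6, 0.3, -0.4]
grip_width: 9.5
finger_force: 30.0
time: 19.42
tool_pos: [534.0, -261.7, 113.6]
tcp_rot: [3.141, -0.001, 0.001]
contact_force: [-0.1, -0.6, -0.1]
grip_width: 9.2
finger_force: 30.0
dish 0.89 ((535.3884887695312, -262.1388244628906), 32.060550689697266) [ 527.2355755  -294.17551537] [ 566.86990534 -230.82961819]
```

View pics/w7.png

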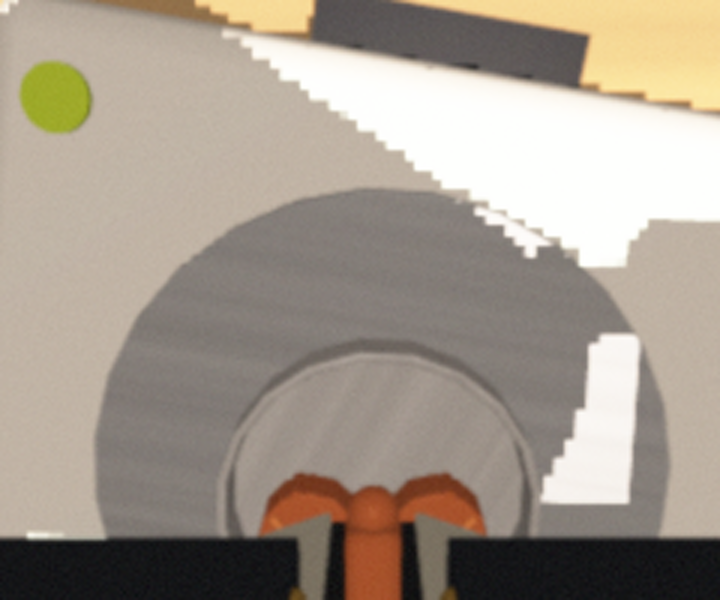

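The dish at about (378,490) is concentric with the held butterfly. I'm lowering gently.

```bash
python3 -m handwheel '0 0 0.1 0 0 0 -1;0 0 0.17 0 0 0 -1;0 0 0.2 0 0 0 -1;0 0 0.215 0 0 0 -1;0 0 0.22 0 0 0 -1;0 0 0.225 0 0 0 -1;0 0 0.225 0 0 0 -1;0 0 0.225 0 0 0 -1'
python3 -m handwheel '0 0 0.005 0 0 0 -1;0 0 0.01 0 0 0 -1;0 0 0.01 0 0 0 -1;0 0 0.01 0 0 0 -1'
```

```text
time: 20.18
tool_pos: [533.7, -262.3, 90.6]
tcp_rot: [3.141, -0.0, -0.0]
contact_force: [0.5, 0.8, -0.1]
grip_width: 9.4
finger_force: 30.0
time: 20.52
tool_pos: [533.5, -262.1, 89.4]
tcp_rot: [3.142, 0.0, -0.0]
contact_force: [-0.5, -0.4, -0.3]
grip_width: 9.0
finger_force: 30.0
```

```bash
python3 -m handwheel '0 0 0.003 0 0 0 -1;0 0 0.006 0 0 0 -1;0 0 0.006 0 0 0 -1;0 0 0.006 0 0 0 -1'
python3 -m handwheel '0 0 0.003 0 0 0 -1;0 0 0.006 0 0 0 -1;0 0 0.006 0 0 0 -1;0 0 0.006 0 0 0 -1'
```

```text
time: 20.85
tool_pos: [533.6, -262.2, 89.3]
tcp_rot: [3.141, -0.0, -0.0]
contact_force: [-1.5, 0.9, 4.0]
grip_width: 9.4
finger_force: 30.0
time: 21.18
tool_pos: [533.6, -262.2, 89.2]
tcp_rot: [3.141, -0.001, 0.0]
contact_force: [-3.3, 1.8, 8.6]
grip_width: 9.4
finger_force: 30.0
```

Contact came at the expected height. I'm easing off, opening and retreating.

```bash
python3 -m handwheel '0 0 -0.006 0 0 0 -1;0 0 -0.006 0 0 0 -1;0 0 -0.006 0 0 0 -0.5;0 0 -0.006 0 0 0 -0.5;0 0 -0.006 0 0 0 -0.5;0 0 -0.006 0 0 0 -0.5;0 0 -0.006 0 0 0 -0.5'
python3 -m handwheel '0 0 -0.1 0 0 0 -0.5;0 0 -0.4 0 0 0 -0.5;0 0 -0.8 0 0 0 -0.5;0 0 -0.8 0 0 0 -0.5;0 0 -0.8 0 0 0 -0.5'
python3 -m handwheel '-0.8 0 -0.2 0 0 0 -0.5;-0.8 0 -0.2 0 0 0 -0.5;-0.8 0 -0.2 0 0 0 -0.5;-0.8 0 -0.2 0 0 0 -0.5;-0.8 0 -0.2 0 0 0 -0.5'
python3 - <<'E'
from h import *
p=viewer.capture("wrist"); save(p,"w8.png")
for n,z in [("dish",86),("copper_butterfly",85),("pan_top",72)]:
  for r in viewer.cut_out(n,p)[:2]:
    c=max(cv2.findContours(r["pixels"].astype(np.uint8),0,1)[0],key=len)
    X=w(p,c[:,0],z)[:,:2];print(n,round(r["score"],2),cv2.minEnclosingCircle(X.astype(np.float32)),X.min(0),X.max(0))
E
```

```text
time: 21.77
tool_pos: [533.5, -262.1, 88.5]
tcp_rot: [-3.141, 0.0, -0.0]
contact_force: [0.3, -0.9, -0.3]
grip_width: 22.9
finger_force: 0.0
time: 22.18
tool_pos: [534.9, -263.0, 172.2]
tcp_rot: [3.138, -0.005, -0.0]
contact_force: [-0.5, -0.2, -0.6]
grip_width: 23.0
finger_force: 0.0
time: 22.6
tool_pos: [453.7, -262.2, 188.7]
tcp_rot: [3.142, -0.0, -0.001]
contact_force: [1.4, 0.4, -0.0]
grip_width: 23.0
finger_force: 0.0
dish 0.95 ((532.3607177734375, -262.11834716796875), 32.300479888916016) [ 501.28968967 -293.77179821] [ 564.15589847 -231.03844655]
dish 0.72 ((425.45806884765625, -55.88843536376953), 19.866474151611328) [408.71076882 -75.39163714] [442.58158325 -36.51717972]
copper_butterfly 0.79 ((531.42236328125, -261.5489196777344), 20.730695724487305) [ 515.27364025 -281.21457787] [ 546.98879411 -242.17240964]
pan_top 0.58 ((533.4987182617188, -263.2193908691406), 60.57102584838867) [ 474.1049245  -323.46237416] [ 592.85792803 -203.53939085]
```

View pics/w8.png

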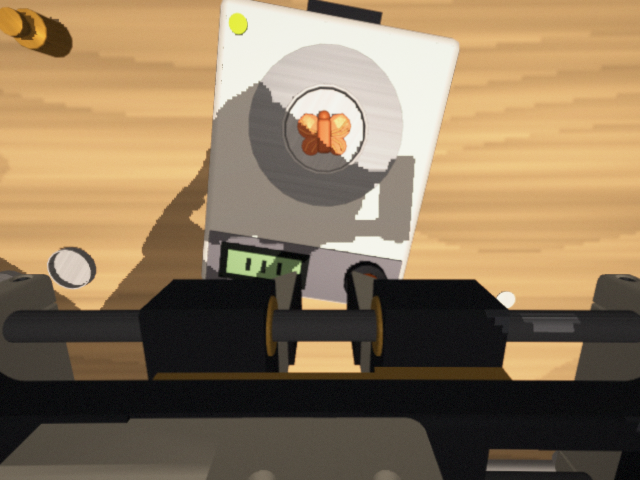

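The butterfly lies flat at (324,133), centred in the dish, which is centred on the pan. The robot is clear, so I'm handing in.

```bash
python3 -c "
from plant import bot
print(bot.close_job())"
```

```text
the job is handed in; nothing more can be done
None
```

I handed the job in at about 23 s: the dish is centred on the pan, tare was pressed fully down once and released, and the copper butterfly then went flat, face up, in the middle of the dish; hand-in returned no verdict.

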